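Free the wheel plate held by the left-hand nut

TASK

One of the two tilted grinder spindles has a left-hand clamp nut and the other a right-hand one, and nobody marked which: feel which way each gives by turning the nuts by their bars. Undo the left-hand nut by at least a good sixth of a turn, slide the slotted plate beneath it uphill off its stud and lay it down flat in the plywood tray, fin up, without dropping it. Leave the other spindle's nut tight with its plate in place, and do not disturb the things standing around.

Things in the scene. Friction and masses are not known exactly. Their poses are not given: they have to be found in the camera images.
- tray: Open plywood tray, fixed, 150 (x) x 190 (y) x 28 mm high, walls and floor 8 mm thick. Origin: centre of its underside on the bench; z up. Its inner floor is 134 x 174 mm.
- stand_1: Tilted spindle stand 1 of two alike, fixed. Origin: centre of its base (130 x 120 mm) on the bench, z up. The spindle leans 0.5 rad from vertical to the stand's own -x side (away from the robot): outward = (-sin 0.5, 0, cos 0.5), uphill = (cos 0.5, 0, sin 0.5) in its frame. It meets the upper face of the grey wheel (radius 62, 14 mm thick) 95 mm above the origin; a 12 mm stud stands there along outward.
- nut_1_grip (a point): Centre of the clamp nut's steel T-bar on stand 1, on the spindle axis, 51 mm outward of the wheel face when tight; turns and rises with the nut. z points outward, x along the bar: 48 mm long (x), 12 thick (y), 30 tall (z). Below it a 20 mm stem and a flange of radius 16, 6 mm thick, its underside 0.6 mm above the plate when tight.
- nut_1 (a joint): Turn of nut 1, rad: 0 tight (start), positive = counter-clockwise seen from outside, looking down on it. It turns only the way it loosens, up to 2.2 rad (left-hand nut: clockwise, negative; right-hand: positive) and stops hard the other way. Rises 4 mm outward per rad (quick multi-start thread), stays where left, friction 0.12 N m. One nut of the two is left-hand, not marked which.
- plate_1: Loose U-shaped dark steel plate on stand 1's wheel, about 150 g, 8 mm thick, 50 wide (y), x from -30 (slot mouth) to +60 mm; origin on its underside, at the start on the spindle axis with x uphill, z outward. The 15 mm slot, mouth to x = 7.5, hangs on the stud. 2.5 mm lips on the mouth ends catch the tight nut's flange, pass once it turned 0.7 rad. Slide it 50 mm or more uphill along the face to free it.
- plate_1_fin (a point): Centre of the upright grip fin of plate 1: 24 mm long (plate x), 10 mm thick (plate y), 24 mm tall above the plate's upper side; 46 mm along plate x and 20 mm above the plate's underside.
- stand_2: Tilted spindle stand 2 of two alike, fixed. Origin: centre of its base (130 x 120 mm) on the bench, z up. The spindle leans 0.5 rad from vertical to the stand's own -x side (away from the robot): outward = (-sin 0.5, 0, cos 0.5), uphill = (cos 0.5, 0, sin 0.5) in its frame. It meets the upper face of the grey wheel (radius 62, 14 mm thick) 95 mm above the origin; a 12 mm stud stands there along outward.
- nut_2_grip (a point): Centre of the clamp nut's steel T-bar on stand 2, on the spindle axis, 51 mm outward of the wheel face when tight; turns and rises with the nut. z points outward, x along the bar: 48 mm long (x), 12 thick (y), 30 tall (z). Below it a 20 mm stem and a flange of radius 16, 6 mm thick, its underside 0.6 mm above the plate when tight.
- nut_2 (a joint): Turn of nut 2, rad: 0 tight (start), positive = counter-clockwise seen from outside, looking down on it. It turns only the way it loosens, up to 2.2 rad (left-hand nut: clockwise, negative; right-hand: positive) and stops hard the other way. Rises 4 mm outward per rad (quick multi-start thread), stays where left, friction 0.12 N m. One nut of the two is left-hand, not marked which.
- plate_2: Loose U-shaped dark steel plate on stand 2's wheel, about 150 g, 8 mm thick, 50 wide (y), x from -30 (slot mouth) to +60 mm; origin on its underside, at the start on the spindle axis with x uphill, z outward. The 15 mm slot, mouth to x = 7.5, hangs on the stud. 2.5 mm lips on the mouth ends catch the tight nut's flange, pass once it turned 0.7 rad. Slide it 50 mm or more uphill along the face to free it.
- plate_2_fin (a point): Centre of the upright grip fin of plate 2: 24 mm long (plate x), 10 mm thick (plate y), 24 mm tall above the plate's upper side; 46 mm along plate x and 20 mm above the plate's underside.
- glue: Bystander: white glue bottle, radius 28 mm, 130 mm tall, origin at the centre of its foot.
- spanner: Bystander: steel spanner about 190 mm long lying on the bench, origin under its middle.
- tin: Bystander: low tin, radius 36 mm, 70 mm tall, origin at the centre of its foot.
Not all that is in view belongs to the job. Leave any purple, white or yellow look-alike of the plate_2 alone.

How it is judged:
By the outcome, as a careful person would: the job done as asked, in the order asked, and still so for the second after the job is handed in, with the robot touching nothing.
It also fails if it takes over 72 s, if anything falls off the work surface, if the arm or the gripper's body presses on something with over 40 N, if the wrist force passes 120 N, or if a joint passes its speed limit or range.

ROBOT

A 7-joint arm with a two-finger parallel gripper is mounted at the origin on the work surface. World frame = base frame: x ahead of the robot, y to its left, z up, the work surface at z = 0. Lengths are in mm, angles in rad, forces in N, time in s.
With the tool pointing down it reaches from about 350 to 900 mm from the base axis. Payload 7.2 kg.
Tool frame: the origin (TCP) lies at the very end of the fingers, on their centre line; the grasp point (between the pads) lies 19 mm behind it (bot.tcp_to_grasp is the distance from the TCP to the grasp point, in mm); z points along the fingers, y is the line along which they close (so a half turn about z gives the same grasp; the last joint's range is limited). The gripper opens to 88 mm and grips with 3 to 60 N. Pads are 20 mm wide; open, the fingers measure 115 mm over their backs; the gripper's body (75 mm by 178 mm) begins 61 mm behind the grasp point.
Start: joints at [-0.068, 0.411, -0.013, 1.596, 0.006, 1.134, -0.082], TCP at [625.004, -0.011, 190.153] pointing down, gripper open.
Joint ranges: [-2.95, 2.95], [-0.29, 1.99], [-1.47, 1.44], [0.14, 2.54], [-1.03, 4.17], [0.13, 1.85], [-2.86, 2.86]. Speed limits (rad/s): [2.39, 2.39, 3.01, 3.01, 3.14, 3.14, 3.14].

INTERFACE

Orientations are given as a 3x3 rotation matrix whose columns are the frame's x, y, z axes.
In Python, from workcell import bot gives the robot as it stands.
- The arm moves only by the tool play_rows, never from a script. Its argument "targets" is one flat list of numbers, 5 for each row, row after row: the shift along the tool's x, y, z in mm, then the turn about the tool's z in degrees, then the opening in per cent of the stroke, from 0 (shut) to 100 (fully open). In form: [dx, dy, dz, yaw, gripper, dx, dy, dz, yaw, gripper, ...]. A call has exactly 5 rows; each row is the pose to reach, as a shift and turn from the pose commanded when the call began, along the tool's axes at that moment; what a row does not reach only later rows make up. A row lasts 1/12 s, in which the tool goes at most 41.7 mm and 7.16 degrees, less where a joint would pass 70% of its speed; a pose out of reach is approached as far as the arm can. A call with a gripper value outside its range is refused whole. The fingers move at their own pace and stop on an object; "newtons" is the grip in N (left out, the last holds). Time passes only in rows, so rows that repeat a pose let the fingers close, or fill a call up. It gives the time, the measured TCP pose, the force, the opening and the grip force at its end, in the units of the state.
- bot.get_state(): the state, without advancing time (a new reading comes with each control period).
- bot.camera(name): name is "scene" or "side" or "wrist"; returns (picture, depth): 480x640x3 uint8, red, green, blue; 480x640 float32, mm along the optical axis (not along the pixel's ray), 0 where there is no reading.
- bot.calibration(name): a dict with "fovy" (degrees; the focal length in pixels is half the picture's height over the tangent of half this angle, whatever the lens; pixels are square), "cx", "cy" (the principal point, pixels), "pose" (4x4, takes a point from camera to world coordinates); the wrist camera has in their place "tool_from_camera" (4x4, takes a point from camera to tool coordinates, whose origin is the TCP and whose axes are the flange's). Camera axes: x right, y up, looking along -z (the intrinsics and any distortion apply to the point x, -y, -z); pixel columns grow to the right and rows downward; lengths in mm; the calibration is good to about 2 mm. A picture is of the moment at which its call begins: read the wrist's pose just before it. calibration takes no time and is no camera call.
- bot.sign_off(): hands the job in; it is judged then, once.
Trained networks look in the newest picture that a camera, given by its name, has taken for a name from the list of things; names that differ only in an ending like _2 or _b are one class to them, and where a whole thing is asked for, a point or a joint stands for the part that bears it (a point fixed in the world has none). Each returns a list of dicts, best first, with "p" (0 to 1); they miss things now and then, are a little off and sometimes report something else, mostly with a low value. They report only what shows in the picture. A call takes as long as a camera call. They do not tell look-alikes from the thing itself.
- bot.search_frame(camera, name): "bbox" ([left, top, width, height] in pixels, round what is visible of it).
- bot.masks_of(camera, name): "pixels" (480x640 bool, what is visible of it) and "bbox" ([left, top, width, height] in pixels, round what is visible of it).
The state is a dict: "clock": time; "joint_pos": joint angles; "dq": joint speeds; "joint_efforts": joint torques, N m; "position": TCP position; "eef_rot": TCP orientation; "wrist_force": force on the tool from outside, world axes, zero at the start; "wrist_torque": the same for the moment, N m; "finger_gap": finger opening in mm; "gripper_force": force on a finger pad.
Only numpy, scipy, OpenCV 4.12 (cv2) and the standard library are available. Lean on these libraries where they do the work, as an engineer would, in place of code of your own. Each camera call takes 0.05 s, during which the arm holds its last target. There are 200 camera calls.

## Working session

There is one attempt and no reset: what is moved stays moved. The work goes in short steps, Python scripts to look and compute and a tool call to move; the robot and the scene stay as the last step left them, time stands still between calls to the robot, and variables do not carry over. Pictures are saved under pics/ and viewed, at most 14 in all, crops included, and the job is handed in when it is done.

Besides the shell and the picture viewer there is one more tool, called after ">>>" as name(argument=value, ...) on one line, values as JSON. play_rows: Moves the arm, as the interface text tells. Its arguments: {"type":"object","properties":{"targets":{"type":"array"},"newtons":{"type":"number"}},"required":["targets"]}

```bash
mkdir -p pics; ls
cat > h.py <<'E'
import numpy as np, cv2
from workcell import bot
def K(name,shape=(480,640)):
    c=bot.calibration(name); f=shape[0]/2/np.tan(np.radians(c["fovy"])/2); return c,f
def cloud(name,depth,st=None):
    c,f=K(name); v,u=np.mgrid[0:480,0:640]
    d=depth; P=np.stack([(u-c["cx"])/f*d,-(v-c["cy"])/f*d,-d,np.ones_like(d)],-1)
    if name=="wrist":
        T=np.eye(4);T[:3,:3]=st["eef_rot"];T[:3,3]=st["position"];M=T@np.array(c["tool_from_camera"])
    else: M=np.array(c["pose"])
    return (P@M.T)[...,:3]
E
python3 - <<'E'
from h import *
for n in ["scene","side"]:
    print(n,{k:(np.round(v,3).tolist() if not isinstance(v,dict) else v) for k,v in bot.calibration(n).items()})
    im,d=bot.camera(n); cv2.imwrite(f"pics/{n}0.png",im[...,::-1]); np.save(f"{n}0.npy",d)
    P=cloud(n,d)
    for t in ["tray","stand_1","nut_1_grip","plate_1","plate_1_fin","glue","spanner","tin"]:
        for r in bot.masks_of(n,t):
            if r["p"]<.3: continue
            q=P[r["pixels"]&(d>0)]
            if len(q): print(t,round(r["p"],2),r["bbox"],len(q),np.median(q,0).round(),np.percentile(q,2,axis=0).round(),np.percentile(q,98,axis=0).round())
print(bot.calibration("wrist"))
E
```

```text
pics
scene {'fovy': 54.334, 'cx': 317.89, 'cy': 240.761, 'pose': [[0.411, -0.711, 0.57, 1228.877], [0.912, 0.32, -0.259, -410.028], [0.002, 0.626, 0.78, 1071.944], [0.0, 0.0, 0.0, 1.0]]}
tray 0.73 [380.8, 191.2, 79.3, 58.5] 2453 [527. 267.  10.] [438. 149.   1.] [597. 345.  31.]
stand_1 0.94 [221.9, 242.5, 61.3, 74.2] 2355 [ 548. -288.   74.] [ 482. -347.    7.] [ 591. -225.  154.]
stand_1 0.71 [317.9, 225.1, 59.1, 70.7] 2329 [597. -33.  72.] [528. -85.   2.] [639.  38. 153.]
nut_1_grip 0.56 [242.6, 256.1, 18.0, 16.9] 191 [ 546. -284.  143.] [ 522. -297.   99.] [ 571. -271.  161.]
plate_1 0.87 [228.7, 245.7, 32.5, 36.5] 442 [ 503. -298.  118.] [ 475. -318.   89.] [ 554. -261.  149.]
plate_1 0.82 [331.1, 222.4, 27.6, 39.5] 426 [551. -35. 117.] [424. -53.   3.] [603.  27. 150.]
plate_1 0.79 [313.5, 201.9, 27.1, 24.8] 413 [364.   5.   8.] [324. -21.  -1.] [411.  40.  32.]
plate_1 0.6 [373.0, 294.4, 37.0, 31.9] 630 [737.  25.   8.] [708. -24.  -1.] [768.  66.  33.]
plate_1_fin 0.62 [226.8, 241.2, 25.3, 41.2] 408 [ 501. -299.  118.] [ 468. -316.   89.] [ 551. -271.  149.]
glue 0.82 [323.8
[... 1706 characters left out ...]
93 [ 537. -275.  137.] [ 518. -287.  105.] [ 566. -268.  161.]
spanner 0.64 [157.5, 296.3, 83.3, 32.2] 701 [744. 151.   8.] [658. 132.   2.] [840. 171.  11.]
tin 0.57 [416.7, 175.8, 24.0, 29.6] 723 [ 331. -452.   50.] [ 299. -504.    4.] [ 366. -440.   74.]
{'fovy': 60.295366733465656, 'cx': 321.38250178084854, 'cy': 243.16453470408044, 'tool_from_camera': array([[ 2.27898311e-05,  9.69126371e-01,  2.46564550e-01,
         6.74953788e+01],
       [ 9.99999480e-01, -2.73372849e-04,  9.82067448e-04,
        -4.64325045e-04],
       [ 1.01915151e-03,  2.46564399e-01, -9.69125873e-01,
        -1.94061424e+02],
       [ 0.00000000e+00,  0.00000000e+00,  0.00000000e+00,
         1.00000000e+00]])}
```

View pics/scene0.png

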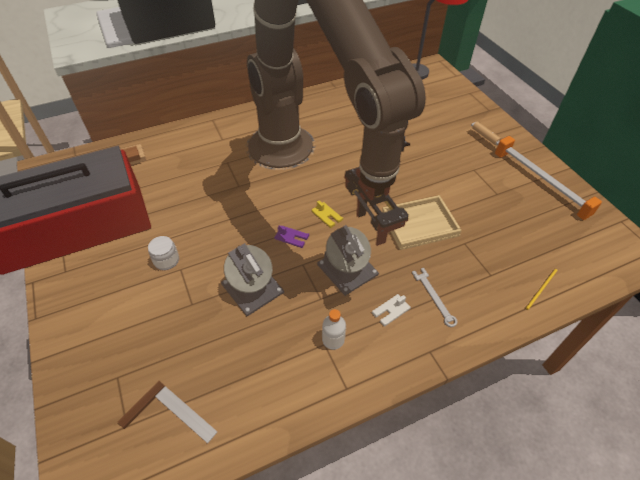

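View pics/side0.png

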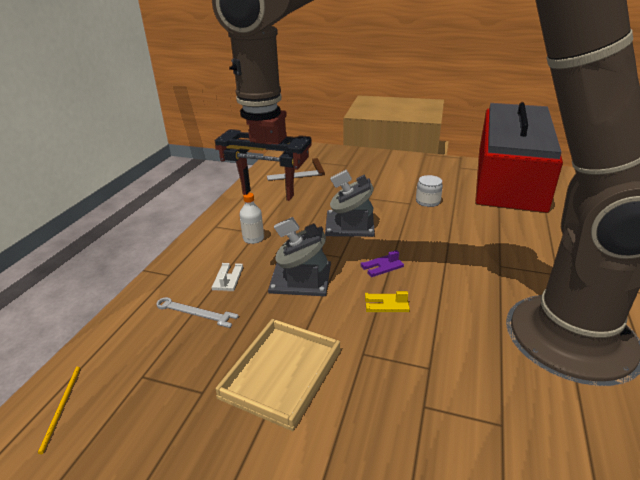

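The scene view shows the stands at about (250,275) and (348,255) px, the tray at (422,222), and purple, yellow and white decoys lying on the bench. The side view agrees. Next I'll take a wrist view.

Run:
```python
from h import *
s=bot.get_state(); print(np.round(s["eef_rot"],3).tolist(),s["finger_gap"],s["clock"])
im,d=bot.camera("wrist"); cv2.imwrite("pics/w0.png",im[...,::-1]); np.save("w0.npy",d)
P=cloud("wrist",d,s)
for t in ["nut_1_grip","plate_1_fin","plate_1","stand_1"]:
    for r in bot.masks_of("wrist",t):
        q=P[r["pixels"]&(d>0)]
        if len(q): print(t,round(r["p"],2),r["bbox"],np.median(q,0).round(),np.percentile(q,2,axis=0).round(),np.percentile(q,98,axis=0).round())
# stand yaw from wheel-face plane normals in scene/side clouds
for n in ["scene","side"]:
    d=np.load(n+"0.npy");Q=cloud(n,d)
    for t in ["stand_1"]:
        bot.camera(n)
        for r in bot.masks_of(n,t)[:2]:
            m=r["pixels"]&(d>0); q=Q[m]; q=q[(q[:,2]>50)&(q[:,2]<135)]
            rng=np.random.default_rng(0);best=(0,)
            for _ in range(1500):
                a,b,c=q[rng.choice(len(q),3,False)];nn=np.cross(b-a,c-a)
                if np.linalg.norm(nn)<50: continue
                nn/=np.linalg.norm(nn); nn*=np.sign(nn[2])
                if abs(nn[2]-.8776)>.05: continue
                k=abs((q-a)@nn)<2
                if k.sum()>best[0]: best=(k.sum(),nn,q[k].mean(0))
            print(n,r["bbox"],len(q),best,np.degrees(np.arctan2(best[1][1],best[1][0])))
```

```text
[[0.0, 1.0, 0.0], [1.0, -0.0, 0.0], [0.0, 0.0, -1.0]] 87.83976439930696 0.9
plate_1 0.94 [408.2, 135.0, 75.2, 106.0] [731.  29.   8.] [707. -20.   2.] [765.  67.  32.]
plate_1 0.91 [155.3, 222.1, 135.3, 92.0] [554. -12. 114.] [522. -48.  90.] [597.   5. 136.]
plate_1 0.83 [0.6, 160.7, 100.0, 81.5] [366.   9.   8.] [329. -20.  -0.] [412.  42.  23.]
plate_1 0.65 [81.1, 284.2, 65.0, 68.5] [ 419. -104.    8.] [ 395. -137.   -0.] [447. -74.  11.]
stand_1 0.94 [158.5, 158.1, 184.6, 188.1] [587.  -4.  92.] [521. -76.  10.] [635.  39. 159.]
stand_1 0.69 [155.0, 411.3, 131.3, 48.3] [ 529. -239.   12.] [ 452. -267.    1.] [ 581. -214.   43.]
scene [319.2, 226.0, 60.8, 71.5] 1070 (np.int64(552), array([0.47490108, 0.09633583, 0.87475046]), array([584.48183565, -28.74095133,  88.99443701])) 11.467106859076834
scene [221.3, 245.4, 63.6, 69.0] 1239 (np.int64(684), array([0.46310108, 0.11837888, 0.8783643 ]), array([ 530.79678811, -286.8412072 ,   90.73192749])) 14.339015177160684
side [321.3, 173.2, 51.7, 64.5] 1024 (np.int64(304), array([0.45767356, 0.11876344, 0.88115274]), array([ 522.97892374, -258.49180191,   93.29117339])) 14.54704551779218
side [268.7, 214.8, 61.6, 80.2] 1490 (np.int64(452), array([0.46996961, 0.11010968, 0.87578789]), array([573.38888754,   3.05011207,  93.13509178])) 13.186051405769444
```

View pics/w0.png

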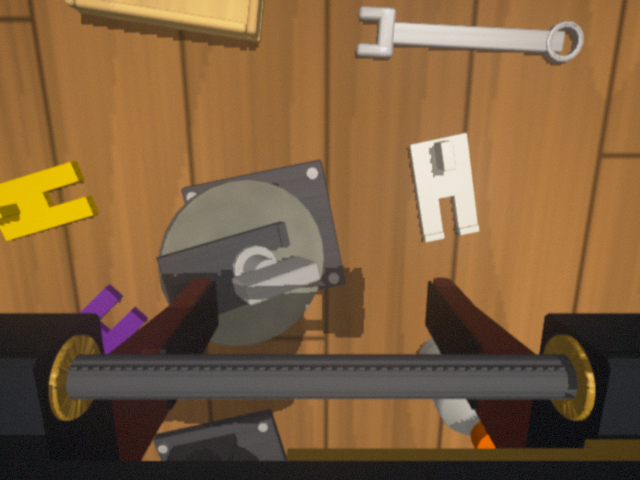

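The wrist view shows stand 2's nut bar at about (278,280) px, running nearly uphill. The stand is yawed about 12.5°. I'll turn the tool so that it closes across the bar and centre above it.

>>> play_rows(targets=[-3,-4,0,-7,100,-6,-8,0,-14,100,-10,-12,0,-21,100,-13,-17,0,-28,100,-13,-17,0,-35,100])

```text
clock: 1.77
position: [607.3, -14.0, 190.2]
eef_rot: [[-0.578, 0.816, -0.0], [0.816, 0.578, -0.001], [-0.0, -0.001, -1.0]]
wrist_force: [-0.2, 0.1, -0.0]
finger_gap: 87.9
gripper_force: 0.0
```

>>> play_rows(targets=[0,0,0,-7,100,0,0,0,-14,100,0,0,0,-21,100,0,0,0,-28,100,0,0,0,-35,100])

```text
clock: 2.18
position: [608.0, -13.0, 190.2]
eef_rot: [[-0.942, 0.336, 0.0], [0.336, 0.942, 0.0], [-0.0, 0.0, -1.0]]
wrist_force: [0.2, -0.2, 0.4]
finger_gap: 87.7
gripper_force: 0.0
```

>>> play_rows(targets=[0,0,0,-7,60,0,0,0,-14,60,0,0,0,-21,60,0,0,0,-28,60,0,0,0,-32.5,60])

```text
clock: 2.6
position: [608.0, -13.1, 190.2]
eef_rot: [[-0.975, -0.223, 0.0], [-0.223, 0.975, -0.0], [-0.0, -0.0, -1.0]]
wrist_force: [0.1, 0.3, -0.3]
finger_gap: 57.9
gripper_force: 0.0
```

```bash
cat > look.py <<'E'
from h import *
import sys
s=bot.get_state(); print(np.round(s["eef_rot"],3).tolist(),np.round(s["position"],1),np.round(s["joint_pos"],2),s["finger_gap"],s["clock"])
im,d=bot.camera("wrist"); cv2.imwrite(f"pics/{sys.argv[1]}.png",im[...,::-1]); np.savez(sys.argv[1],d=d,R=s["eef_rot"],p=s["position"])
P=cloud("wrist",d,s)
for t in ["nut_1_grip","plate_1_fin","plate_1"]:
    for r in bot.masks_of("wrist",t)[:2]:
        q=P[r["pixels"]&(d>0)]
        if len(q): print(t,round(r["p"],2),r["bbox"],np.median(q,0).round(),np.percentile(q,2,axis=0).round(),np.percentile(q,98,axis=0).round())
E
python3 look.py w1
```

```text
[[-0.975, -0.223, 0.0], [-0.223, 0.975, -0.0], [-0.0, -0.0, -1.0]] [608.  -13.1 190.2] [ 0.21  0.41 -0.37  1.62  0.16  1.14  1.6 ] 57.85680299186792 2.6
plate_1 0.89 [282.0, 319.5, 93.4, 34.1] [725.  25.   7.] [705. -22.  -1.] [753.  63.  31.]
plate_1 0.76 [278.0, 101.3, 90.5, 123.3] [547. -28. 119.] [521. -53.  90.] [600.   3. 149.]
```

View pics/w1.png

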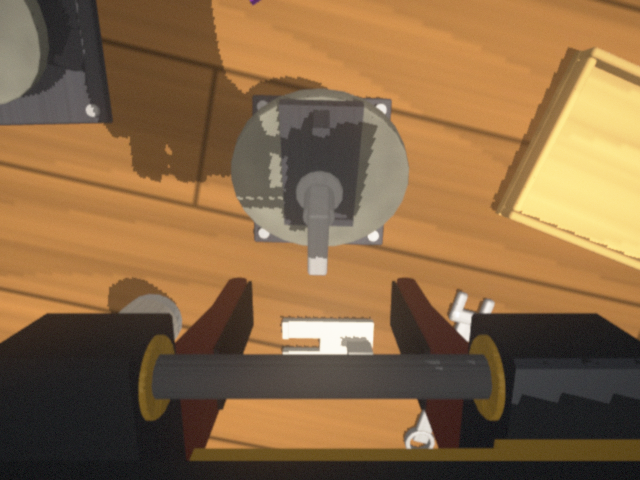

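The wrist image now shows the bar upright at about (318,240) px, from the stem at (319,195) to its end at (317,268). The fin is at (321,122). I'll fit them.

Run:
```python
from h import *
z=np.load("w1.npz"); s=dict(eef_rot=z["R"],position=z["p"]); P=cloud("wrist",z["d"],s)
R=z["R"]; 
T=lambda q:(q-z["p"])@R   # tool coords
for v in range(104,280,8):
    print(v,[np.round(T(P[v,u])).astype(int).tolist() for u in (305,313,319,325,333)])
sub=P[180:280,290:350].reshape(-1,3); q=T(sub); k=(sub[:,2]>125); q=q[k]
print(len(q), np.percentile(q,[1,50,99],axis=0).round(1))
```

```text
104 [[86, -9, 61], [87, -4, 61], [87, -1, 62], [87, 3, 63], [87, 7, 62]]
112 [[82, -9, 61], [82, -4, 58], [82, -1, 58], [82, 3, 56], [82, 7, 62]]
120 [[78, -9, 65], [77, -4, 47], [77, -1, 49], [77, 3, 48], [78, 8, 65]]
128 [[73, -9, 67], [72, -4, 39], [72, -1, 39], [72, 2, 39], [73, 8, 65]]
136 [[68, -10, 69], [68, -4, 41], [68, -1, 42], [68, 3, 42], [68, 8, 70]]
144 [[64, -10, 71], [64, -4, 44], [64, -1, 43], [64, 3, 44], [64, 8, 72]]
152 [[59, -10, 74], [59, -4, 47], [59, -1, 47], [59, 3, 47], [59, 8, 74]]
160 [[53, -10, 78], [55, -4, 49], [55, -1, 50], [55, 3, 49], [53, 8, 78]]
168 [[48, -10, 80], [48, -5, 79], [48, -1, 80], [48, 3, 80], [48, 8, 79]]
176 [[43, -10, 80], [43, -5, 75], [43, -1, 75], [43, 3, 76], [43, 8, 81]]
184 [[38, -10, 78], [38, -5, 78], [38, -1, 77], [38, 3, 79], [38, 8, 77]]
192 [[32, -10, 80], [37, -4, 45], [37, -1, 45], [37, 3, 46], [33, 8, 80]]
200 [[28, -10, 71], [33, -4, 39], [33, -1, 38], [33, 3, 39], [28, 8, 72]]
208 [[25, -10, 61], [29, -4, 33], [29, -1, 33], [30, 3, 33], [24, 8, 64]]
216 [[20, -10, 62], [26, -4, 27], [26, -1, 27], [26, 2, 28], [20, 8, 62]]
224 [[7, -11, 100], [21, -4, 29], [21, -1, 29], [21, 2, 29], [7, 9, 100]]
232 [[-3, -12, 118], [16, -4, 32], [16, -1, 32], [16, 3, 32], [-3, 10, 117]]
240 [[-11, -12, 122], [11, -4, 35], [11, -1, 33], [11, 3, 34], [-11, 10, 122]]
248 [[-35, -15, 190], [5, -4, 38], [5, -1, 38], [5, 3, 38], [-36, 12, 191]]
256 [[-44, -15, 191], [0, -4, 40], [-1, -1, 42], [-1, 3, 41], [-44, 12, 191]]
264 [[-52, -15, 190], [-6, -5, 44], [-6, -1, 44], [-6, 3, 44], [-52, 12, 191]]
272 [[-60, -15, 190], [-13, -5, 48], [-12, -1, 47], [-13, 3, 49], [-60, 12, 191]]
2017 [[-14.  -10.2  26.2]
 [ 19.1  -1.4  38. ]
 [ 39.7   7.7  64.3]]
```

>>> play_rows(targets=[5,0,12,0,45,10,-1,25,0,40,14,-1,38,0,35,14,-1,52,0,30,14,-1,52,0,30], newtons=15)

```text
clock: 3.22
position: [592.8, -17.3, 135.7]
eef_rot: [[-0.977, -0.214, -0.004], [-0.214, 0.977, -0.0], [0.004, 0.001, -1.0]]
wrist_force: [-0.1, -0.2, -0.4]
finger_gap: 26.8
gripper_force: 0.0
```

>>> play_rows(targets=[0,0,0,0,0,0,0,0,0,0,0,0,0,0,0,0,0,0,0,0,0,0,0,0,0], newtons=15)

```text
clock: 3.63
position: [595.0, -17.0, 138.8]
eef_rot: [[-0.976, -0.216, 0.001], [-0.216, 0.976, -0.0], [-0.001, -0.0, -1.0]]
wrist_force: [-0.6, 0.1, 0.4]
finger_gap: 0.5
gripper_force: 0.0
```

>>> play_rows(targets=[0,0,0,3,0,0,0,0,6,0,0,0,0,9,0,0,0,0,12,0,0,0,0,12,0])

```text
clock: 4.05
position: [594.7, -17.0, 138.5]
eef_rot: [[-1.0, -0.006, 0.001], [-0.006, 1.0, -0.0], [-0.001, -0.0, -1.0]]
wrist_force: [0.7, -0.3, -0.5]
finger_gap: 0.5
gripper_force: 0.0
```

```bash
python3 -c "
from h import *
s=bot.get_state();print({k:np.round(s[k],2).tolist() for k in s})"
```

```text
{'clock': 4.05, 'joint_pos': [0.18, 0.43, -0.31, 1.72, 0.15, 1.02, 1.39], 'dq': [0.01, 0.0, -0.01, -0.0, 0.01, -0.0, 0.09], 'joint_efforts': [-0.12, -56.93, -3.08, -26.98, -0.08, 0.06, -0.87], 'position': [594.74, -16.99, 138.51], 'eef_rot': [[-1.0, -0.01, 0.0], [-0.01, 1.0, -0.0], [-0.0, -0.0, -1.0]], 'wrist_force': [0.65, -0.32, -0.46], 'wrist_torque': [0.05, -0.02, -0.06], 'gripper_force': 0.0, 'finger_gap': 0.51}
```

```bash
python3 look.py w2
```

```text
[[-1.0, -0.006, 0.001], [-0.006, 1.0, -0.0], [-0.001, -0.0, -1.0]] [594.7 -17.  138.5] [ 0.18  0.43 -0.31  1.72  0.15  1.02  1.39] 0.5127996924893958 4.05
plate_1_fin 0.46 [485.0, 289.7, 62.1, 171.4] [695. 149.   7.] [656. 135.   2.] [814. 170.   9.]
plate_1 0.98 [236.9, 117.4, 127.5, 150.9] [546. -27. 121.] [520. -53.  91.] [599.   3. 149.]
plate_1 0.86 [173.4, 0.0, 39.1, 28.8] [ 440. -106.    8.] [ 434. -120.    0.] [449. -96.  11.]
```

View pics/w2.png

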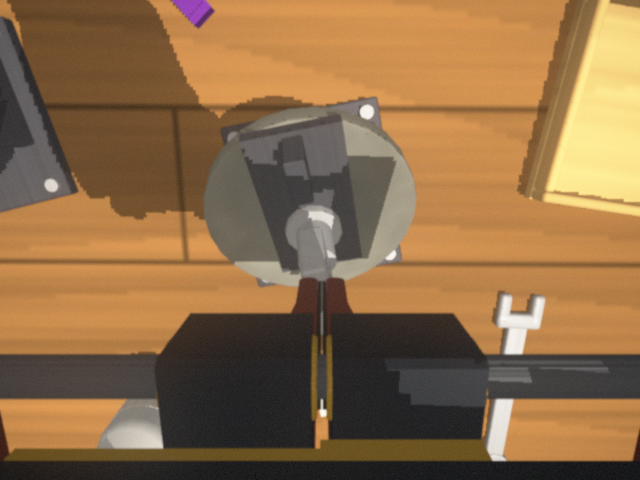

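Run:
```python
from h import *
z=np.load("w2.npz"); s=dict(eef_rot=z["R"],position=z["p"]); P=cloud("wrist",z["d"],s)
R=z["R"]; T=lambda q:(q-z["p"])@R
for v in range(200,320,8):
    print(v,[np.round(T(P[v,u])).astype(int).tolist() for u in (300,308,314,320,326,332,340)])
c,f=K("wrist");print(f)
z=np.load("w1.npz"); s=dict(eef_rot=z["R"],position=z["p"]);P=cloud("wrist",z["d"],s);R=z["R"]
print("fingers w1",[(v,u,np.round(T(P[v,u]) if 0 else (P[v,u]-z["p"])@R).tolist()) for v,u in [(285,240),(290,243),(300,235),(330,220),(285,405),(300,410)]])
```

```text
200 [[39, -10, -1], [39, -6, -1], [35, -4, 29], [35, 0, 29], [35, 3, 30], [35, 6, 29], [35, 11, 29]]
208 [[30, -11, 30], [31, -7, 26], [31, -4, 26], [31, 0, 27], [30, 3, 31], [30, 6, 33], [30, 11, 34]]
216 [[27, -11, 25], [27, -7, 25], [26, -4, 27], [27, 0, 25], [27, 3, 25], [26, 6, 26], [25, 11, 34]]
224 [[22, -11, 26], [22, -7, 24], [23, -4, 23], [22, 0, 25], [22, 3, 28], [21, 6, 29], [21, 11, 31]]
232 [[24, -10, -2], [24, -6, -2], [24, -3, -3], [24, 0, -3], [19, 3, 20], [16, 6, 32], [16, 11, 32]]
240 [[21, -10, -6], [21, -6, -8], [22, -3, -9], [22, 0, -9], [16, 3, 14], [15, 6, 19], [8, 12, 45]]
248 [[18, -9, -11], [19, -6, -12], [19, -3, -12], [19, 0, -14], [13, 3, 9], [12, 6, 12], [3, 12, 47]]
256 [[16, -9, -15], [16, -6, -18], [17, -3, -18], [17, 0, -18], [14, 3, -10], [9, 6, 9], [-2, 12, 47]]
264 [[13, -9, -18], [13, -5, -20], [14, -3, -22], [14, 0, -22], [14, 2, -21], [3, 6, 13], [-13, 13, 65]]
272 [[11, -9, -22], [11, -5, -25], [11, -3, -24], [12, 0, -25], [11, 2, -23], [-19, 8, 68], [-19, 13, 68]]
280 [[11, -8, -35], [12, -5, -36], [11, -3, -35], [7, 0, -22], [11, 2, -35], [11, 5, -34], [11, 8, -34]]
288 [[11, -8, -44], [11, -5, -43], [11, -2, -43], [10, 0, -40], [11, 2, -43], [11, 4, -44], [12, 8, -45]]
296 [[11, -7, -53], [11, -4, -53], [12, -2, -53], [9, 0, -48], [8, 2, -45], [12, 4, -53], [11, 7, -52]]
304 [[11, -7, -59], [12, -4, -61], [12, -2, -62], [10, 0, -57], [10, 2, -57], [11, 4, -60], [11, 7, -60]]
312 [[11, -7, -67], [12, -4, -68], [11, -2, -67], [10, 0, -64], [10, 2, -64], [12, 4, -68], [11, 7, -67]]
413.2287278624984
fingers w1 [(285, 240, [12.0, -31.0, -42.0]), (290, 243, [10.0, -30.0, -43.0]), (300, 235, [11.0, -31.0, -55.0]), (330, 220, [11.0, -30.0, -80.0]), (285, 405, [11.0, 33.0, -41.0]), (300, 410, [11.0, 32.0, -56.0])]
```

Run:
```python
from h import *
print(bot.tcp_to_grasp)
d=np.load("side0.npy");P=cloud("side",d)
for u in (243,246,249,287,290,293): print(u,[(v,np.round(P[v,u]).astype(int).tolist()) for v in range(180,206,3)])
z=np.load("w1.npz"); s=dict(eef_rot=z["R"],position=z["p"]);P=cloud("wrist",z["d"],s);R=z["R"]
Q=(P-z["p"])@R
for u in (236,242,247): print(u,[(v,np.round(Q[v,u]).astype(int).tolist()) for v in range(274,292,3)])
im,d=bot.camera("side"); cv2.imwrite("pics/side1.png",cv2.resize(im[130:290,200:420,::-1],None,fx=3.6,fy=3.6,interpolation=2))
```

```text
18.700000000000003
243 [(180, [672, 9, 257]), (183, [671, 13, 252]), (186, [673, 10, 244]), (189, [674, 10, 237]), (192, [674, 11, 230]), (195, [759, -142, 134]), (198, [763, -146, 123]), (201, [864, -329, 5]), (204, [856, -312, 5])]
246 [(180, [669, 3, 254]), (183, [669, 5, 248]), (186, [670, 4, 241]), (189, [669, 7, 236]), (192, [670, 7, 229]), (195, [753, -145, 134]), (198, [751, -140, 128]), (201, [753, -141, 119]), (204, [756, -145, 108])]
249 [(180, [670, -12, 247]), (183, [671, -12, 240]), (186, [669, -7, 236]), (189, [669, -7, 229]), (192, [875, -394, 2]), (195, [746, -148, 133]), (198, [745, -144, 127]), (201, [744, -141, 120]), (204, [746, -144, 110])]
287 [(180, [575, 10, 269]), (183, [575, 11, 263]), (186, [576, 11, 257]), (189, [576, 11, 250]), (192, [577, 11, 243]), (195, [578, 10, 236]), (198, [578, 11, 229]), (201, [736, -364, 5]), (204, [730, -350, 3])]
290 [(180, [569, 10, 270]), (183, [571, 7, 262]), (186, [571, 7, 255]), (189, [572, 6, 248]), (192, [572, 8, 242]), (195, [573, 6, 235]), (198, [572, 8, 229]), (201, [729, -371, 2]), (204, [722, -353, 3])]
293 [(180, [571, -11, 260]), (183, [572, -12, 253]), (186, [572, -12, 246]), (189, [572, -10, 240]), (192, [573, -11, 233]), (195, [573, -10, 226]), (198, [726, -389, 4]), (201, [720, -374, 2]), (204, [712, -352, 4])]
236 [(274, [-61, -83, 190]), (277, [-65, -83, 192]), (280, [11, -34, -35]), (283, [11, -34, -38]), (286, [11, -33, -41]), (289, [11, -32, -46])]
242 [(274, [-62, -77, 190]), (277, [-65, -77, 191]), (280, [12, -32, -36]), (283, [11, -31, -38]), (286, [11, -31, -41]), (289, [11, -30, -45])]
247 [(274, [-61, -72, 189]), (277, [-65, -72, 190]), (280, [-68, -73, 191]), (283, [-71, -73, 191]), (286, [10, -29, -39]), (289, [10, -29, -41])]
```

View pics/side1.png

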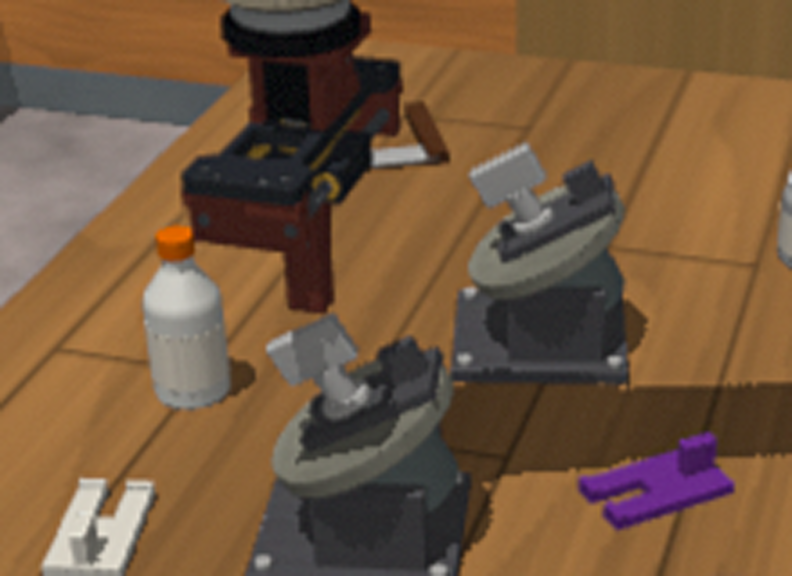

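The side view shows that the real fingertips, at about (310,305) px in the crop, end some 36 mm above the reported TCP. The bar was therefore never touched. I'll go 36 mm deeper from now on.

>>> play_rows(targets=[0,0,0,-6,35,0,0,0,-12,35,0,0,0,-12,35,0,0,0,-12,35,0,0,0,-12,35], newtons=15)

```text
clock: 4.72
position: [594.5, -17.1, 138.1]
eef_rot: [[-0.977, -0.213, -0.0], [-0.213, 0.977, 0.0], [0.0, 0.0, -1.0]]
wrist_force: [-0.3, -0.8, -0.6]
finger_gap: 29.3
gripper_force: 0.0
```

>>> play_rows(targets=[0,0,10,0,35,0,0,20,0,35,0,0,29,0,35,0,0,36,0,35,0,0,36,0,35])

```text
clock: 5.13
position: [593.1, -17.0, 99.7]
eef_rot: [[-0.976, -0.216, -0.004], [-0.216, 0.976, 0.0], [0.003, 0.001, -1.0]]
wrist_force: [0.3, -0.5, -0.3]
finger_gap: 30.8
gripper_force: 0.0
```

>>> play_rows(targets=[0,0,0,0,0,0,0,0,0,0,0,0,0,0,0,0,0,0,0,0,0,0,0,0,0], newtons=15)

```text
clock: 5.55
position: [595.1, -17.8, 102.6]
eef_rot: [[-0.976, -0.216, 0.001], [-0.216, 0.976, -0.001], [-0.001, -0.001, -1.0]]
wrist_force: [1.6, -2.2, 0.4]
finger_gap: 11.9
gripper_force: 15.0
```

Gripped, with an 11.9 mm gap. Next I'll test clockwise.

>>> play_rows(targets=[0,0,0,3,0,0,0,0,6,0,0,0,0,9,0,0,0,0,12,0,0,0,0,12,0])

```text
clock: 5.97
position: [596.0, -17.9, 102.7]
eef_rot: [[-1.0, -0.006, 0.003], [-0.006, 1.0, -0.001], [-0.003, -0.001, -1.0]]
wrist_force: [3.9, -2.7, -1.9]
finger_gap: 15.1
gripper_force: 16.7
```

```bash
python3 -c "
from h import *
s=bot.get_state();print({k:np.round(s[k],2).tolist() for k in s})"
```

```text
{'clock': 5.97, 'joint_pos': [0.17, 0.47, -0.3, 1.75, 0.17, 0.95, 1.38], 'dq': [0.01, 0.0, -0.01, -0.0, 0.01, 0.0, 0.07], 'joint_efforts': [-1.66, -58.71, -4.83, -23.94, -1.45, 1.23, -1.28], 'position': [595.97, -17.88, 102.74], 'eef_rot': [[-1.0, -0.01, 0.0], [-0.01, 1.0, -0.0], [-0.0, -0.0, -1.0]], 'wrist_force': [3.87, -2.66, -1.92], 'wrist_torque': [-0.62, -0.98, 0.39], 'gripper_force': 16.69, 'finger_gap': 15.1}
```

The nut is blocked clockwise: the pads were pried open to 15.1 mm at 0.39 N m. So stand 2's nut is right-hand and I leave it tight. I'll release it and move to the other stand.

>>> play_rows(targets=[0,0,0,-6,0,0,0,0,-12,0,0,0,0,-12,35,0,0,0,-12,35,0,0,0,-12,35])

```text
clock: 6.38
position: [594.3, -16.6, 102.2]
eef_rot: [[-0.977, -0.214, -0.0], [-0.214, 0.977, 0.001], [0.0, 0.001, -1.0]]
wrist_force: [-0.3, -0.1, 0.5]
finger_gap: 27.9
gripper_force: 0.0
```

>>> play_rows(targets=[0,0,0,0,35,0,0,-25,0,35,0,0,-50,0,35,0,0,-75,0,40,0,0,-87,0,60])

```text
clock: 6.8
position: [595.7, -16.4, 192.2]
eef_rot: [[-0.976, -0.216, 0.004], [-0.216, 0.976, 0.0], [-0.004, -0.0, -1.0]]
wrist_force: [0.5, 0.6, 0.0]
finger_gap: 38.4
gripper_force: 0.0
```

>>> play_rows(targets=[10,-25,0,0,60,22,-60,0,0,60,34,-95,0,0,60,46,-130,0,0,60,58,-160,0,0,60])

```text
clock: 7.22
position: [571.9, -188.1, 188.7]
eef_rot: [[-0.977, -0.215, -0.0], [-0.215, 0.977, -0.0], [0.001, -0.0, -1.0]]
wrist_force: [0.9, -0.4, 0.1]
finger_gap: 52.9
gripper_force: 0.0
```

>>> play_rows(targets=[10,-28,0,-1,60,20,-56,0,-2,60,32,-86,0,-2,60,32,-86,0,-2,60,32,-86,0,-2,60])

```text
clock: 7.63
position: [558.8, -278.8, 188.2]
eef_rot: [[-0.969, -0.246, -0.001], [-0.246, 0.969, -0.0], [0.001, 0.0, -1.0]]
wrist_force: [0.5, 0.6, 0.6]
finger_gap: 52.7
gripper_force: 0.0
```

```bash
python3 look.py w3
```

```text
[[-0.969, -0.246, -0.001], [-0.246, 0.969, -0.0], [0.001, 0.0, -1.0]] [ 558.8 -278.8  188.2] [ 0.59  0.43 -0.28  1.58  0.13  1.15  2.1 ] 52.702272670424044 7.6333
nut_1_grip 0.7 [302.6, 171.3, 47.1, 108.0] [ 533. -281.  145.] [ 515. -297.  103.] [ 571. -269.  163.]
plate_1_fin 0.71 [283.9, 100.9, 85.1, 127.3] [ 498. -293.  120.] [ 471. -317.   90.] [ 552. -260.  148.]
plate_1 0.95 [495.3, 13.3, 100.5, 129.6] [ 398. -125.    8.] [ 360. -162.    1.] [443. -81.  32.]
plate_1 0.79 [611.9, 303.0, 28.1, 38.0] [567. -48. 107.] [548. -53.  98.] [579. -36. 115.]
```

View pics/w3.png

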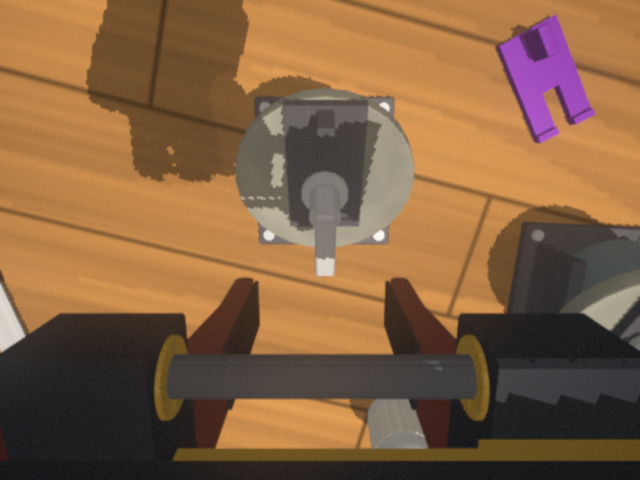

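The view matches the first stand: bar at (325,240), fin at (325,120), both vertical in the image. I'll measure it the same way.

Run:
```python
from h import *
z=np.load("w3.npz"); s=dict(eef_rot=z["R"],position=z["p"]); P=cloud("wrist",z["d"],s)
Q=(P-z["p"])@z["R"]
for v in (128,136,152,160,192,208,216,224,240,256,264,272):
    print(v,[np.round(Q[v,u]).astype(int).tolist() for u in (308,313,316,320,325,330,334,338)])
```

```text
128 [[73, -8, 65], [73, -5, 65], [73, -3, 65], [72, 0, 39], [72, 2, 39], [72, 5, 38], [72, 7, 40], [73, 11, 65]]
136 [[68, -8, 67], [68, -5, 68], [68, -3, 67], [68, 0, 41], [68, 2, 40], [68, 5, 41], [68, 7, 40], [68, 11, 68]]
152 [[59, -8, 72], [59, -5, 72], [59, -3, 73], [59, 0, 46], [59, 3, 45], [59, 5, 46], [59, 9, 74], [59, 11, 72]]
160 [[54, -8, 76], [54, -5, 75], [54, -3, 75], [55, 0, 47], [55, 3, 47], [55, 5, 48], [54, 9, 76], [54, 11, 75]]
192 [[33, -8, 79], [33, -5, 74], [37, -3, 46], [37, 0, 45], [37, 3, 45], [37, 5, 44], [37, 8, 45], [33, 11, 77]]
208 [[21, -9, 86], [25, -5, 59], [30, -2, 32], [30, 0, 31], [30, 2, 31], [30, 5, 31], [30, 7, 31], [25, 11, 62]]
216 [[13, -9, 98], [20, -5, 60], [26, -2, 26], [26, 0, 27], [26, 2, 26], [26, 5, 26], [26, 7, 27], [20, 11, 61]]
224 [[7, -9, 97], [14, -5, 64], [22, -2, 27], [22, 0, 25], [22, 2, 27], [22, 5, 26], [22, 7, 27], [14, 11, 63]]
240 [[-10, -10, 119], [-10, -6, 120], [11, -3, 33], [12, 0, 31], [11, 3, 32], [11, 5, 33], [11, 8, 34], [-10, 14, 120]]
256 [[-43, -12, 189], [-43, -7, 188], [0, -3, 39], [0, 0, 39], [1, 3, 37], [0, 6, 38], [0, 8, 38], [-43, 17, 188]]
264 [[-51, -12, 190], [-51, -7, 188], [-6, -3, 41], [-6, 0, 43], [-5, 3, 41], [-6, 6, 41], [-6, 8, 43], [-51, 17, 190]]
272 [[-59, -12, 189], [-59, -8, 189], [-12, -3, 46], [-12, 0, 45], [-12, 3, 45], [-12, 6, 44], [-12, 8, 47], [-59, 17, 190]]
```

>>> play_rows(targets=[5,1,15,0,45,10,2,35,0,38,14,3,55,0,35,14,3,75,0,35,14,3,86,0,35], newtons=20)

```text
clock: 8.25
position: [545.0, -275.4, 101.2]
eef_rot: [[-0.968, -0.252, -0.002], [-0.252, 0.968, 0.001], [0.002, 0.002, -1.0]]
wrist_force: [-0.8, 0.0, -0.1]
finger_gap: 30.9
gripper_force: 0.0
```

>>> play_rows(targets=[0,0,0,0,35,0,0,0,0,0,0,0,0,0,0,0,0,0,0,0,0,0,0,0,0])

```text
clock: 8.67
position: [547.2, -279.4, 104.8]
eef_rot: [[-0.968, -0.25, 0.004], [-0.25, 0.968, -0.003], [-0.003, -0.004, -1.0]]
wrist_force: [2.6, -2.7, -1.1]
finger_gap: 12.0
gripper_force: 20.0
```

>>> play_rows(targets=[0,0,0,3,0,0,0,0,6,0,0,0,0,9,0,0,0,0,12,0,0,0,0,12,0])

```text
clock: 9.08
position: [547.9, -279.8, 105.5]
eef_rot: [[-0.999, -0.04, 0.005], [-0.04, 0.999, -0.004], [-0.005, -0.005, -1.0]]
wrist_force: [3.0, -3.4, 1.5]
finger_gap: 12.7
gripper_force: 20.5
```

```bash
python3 -c "
from h import *
s=bot.get_state();print({k:np.round(s[k],2).tolist() for k in s})"
```

```text
{'clock': 9.08, 'joint_pos': [0.56, 0.48, -0.23, 1.71, 0.13, 0.96, 1.89], 'dq': [0.01, 0.0, -0.01, -0.0, 0.01, 0.0, 0.07], 'joint_efforts': [-1.64, -58.49, -3.85, -22.7, -1.6, 1.57, -1.11], 'position': [547.9, -279.8, 105.46], 'eef_rot': [[-1.0, -0.04, 0.01], [-0.04, 1.0, -0.0], [-0.01, -0.0, -1.0]], 'wrist_force': [3.0, -3.43, 1.52], 'wrist_torque': [-1.33, -0.68, 0.32], 'gripper_force': 20.49, 'finger_gap': 12.67}
```

It gives clockwise: the gap stays at 12.7 mm while turning. This is the left-hand nut, so I keep turning it.

>>> play_rows(targets=[0,0,0,6,0,0,0,-1,12,0,-1,0,-1,18,0,-1,0,-2,24,0,-1,0,-2,30,0])

```text
clock: 9.5
position: [549.7, -279.6, 107.9]
eef_rot: [[-0.885, 0.466, 0.007], [0.466, 0.885, -0.004], [-0.008, -0.001, -1.0]]
wrist_force: [4.6, -5.4, 4.4]
finger_gap: 16.1
gripper_force: 21.9
```

>>> play_rows(targets=[0,0,0,6,0,0,0,-1,12,0,-1,1,-1,18,0,-1,1,-2,24,0,-1,1,-2,30,0])

```text
clock: 9.92
position: [550.7, -279.2, 110.1]
eef_rot: [[-0.533, 0.846, 0.006], [0.846, 0.533, -0.004], [-0.007, 0.003, -1.0]]
wrist_force: [3.6, -4.8, 7.3]
finger_gap: 18.0
gripper_force: 21.5
```

>>> play_rows(targets=[0,0,0,5,0,0,0,0,10,0,0,0,-1,15,0,0,1,-1,20,0,0,1,-1,20,0])

```text
clock: 10.33
position: [551.5, -278.0, 111.4]
eef_rot: [[-0.212, 0.977, 0.006], [0.977, 0.212, -0.004], [-0.005, 0.005, -1.0]]
wrist_force: [1.4, -2.2, 9.6]
finger_gap: 18.6
gripper_force: 21.2
```

>>> play_rows(targets=[0,0,0,0,45,0,0,0,0,45,0,0,0,0,45,0,0,-20,0,45,0,0,-45,0,45])

```text
clock: 10.75
position: [547.1, -275.3, 151.5]
eef_rot: [[-0.217, 0.976, -0.005], [0.976, 0.217, 0.002], [0.003, -0.004, -1.0]]
wrist_force: [1.2, -0.6, 0.5]
finger_gap: 39.4
gripper_force: 0.0
```

>>> play_rows(targets=[0,0,-20,-7,60,0,0,-40,-14,60,0,0,-40,-21,60,0,0,-40,-28,60,0,0,-40,-35,60])

```text
clock: 11.17
position: [548.8, -276.2, 193.6]
eef_rot: [[-0.741, 0.671, 0.001], [0.671, 0.741, -0.0], [-0.0, 0.0, -1.0]]
wrist_force: [0.2, -0.3, 0.5]
finger_gap: 52.6
gripper_force: 0.0
```

>>> play_rows(targets=[0,0,0,-7,60,0,0,0,-14,60,0,0,0,-21,60,0,0,0,-28,60,0,0,0,-35,60])

```text
clock: 11.58
position: [548.5, -276.1, 193.0]
eef_rot: [[-0.992, 0.124, -0.001], [0.124, 0.992, 0.0], [0.001, 0.0, -1.0]]
wrist_force: [-0.0, 0.0, -0.1]
finger_gap: 53.1
gripper_force: 0.0
```

>>> play_rows(targets=[0,0,0,-7,50,0,0,0,-14,50,0,0,0,-22,50,0,0,0,-22,50,0,0,0,-22,50])

```text
clock: 12.0
position: [548.5, -276.3, 193.0]
eef_rot: [[-0.969, -0.248, -0.0], [-0.248, 0.969, 0.0], [0.0, 0.001, -1.0]]
wrist_force: [0.9, -0.6, -0.4]
finger_gap: 43.9
gripper_force: 0.0
```

```bash
python3 look.py w4;  python3 - <<'E'
from h import *
z=np.load("w4.npz"); s=dict(eef_rot=z["R"],position=z["p"]); P=cloud("wrist",z["d"],s)
Q=(P-z["p"])@z["R"]; W=P[...,2]
# points higher than 128 near: bar vs fin
k=(W>122)&(W<175)&(abs(Q[...,1])<45)&(Q[...,0]>-40)&(Q[...,0]<100)
q=Q[k]; 
for n,m in (("fin",q[:,0]>47),("bar",q[:,0]<40)):
    a=q[m]; print(n,len(a),np.percentile(a,[1,50,99],axis=0).round(1).tolist())
b=q[q[:,0]<40]; b=b[b[:,2]<np.percentile(b[:,2],60)]
r=cv2.minAreaRect(b[:,:2].astype(np.float32)); print(r)
E
```

```text
[[-0.969, -0.248, -0.0], [-0.248, 0.969, 0.0], [0.0, 0.001, -1.0]] [ 548.5 -276.3  193. ] [ 0.55  0.4  -0.22  1.61  0.09  1.14  2.13] 43.874544847883506 12.0
nut_1_grip 0.79 [275.0, 193.1, 83.4, 83.7] [ 543. -281.  146.] [ 518. -301.  111.] [ 561. -257.  160.]
plate_1_fin 0.66 [276.1, 116.1, 81.5, 113.3] [ 497. -293.  120.] [ 471. -318.   92.] [ 545. -261.  149.]
plate_1 0.9 [599.0, 297.1, 41.0, 54.2] [559. -48. 112.] [534. -56.  99.] [577. -33. 123.]
plate_1 0.87 [489.0, 28.3, 94.0, 121.4] [ 397. -125.    8.] [ 359. -162.    2.] [442. -81.  32.]
fin 3201 [[48.0, -26.4, 42.9], [69.5, -2.0, 65.2], [82.0, 22.3, 70.9]]
bar 4226 [[-11.2, -25.7, 32.4], [3.3, -2.2, 42.0], [21.9, 20.8, 69.7]]
((-2.6675357818603516, -2.537801742553711), (47.919158935546875, 18.027013778686523), 89.9723892211914)
```

View pics/w4.png

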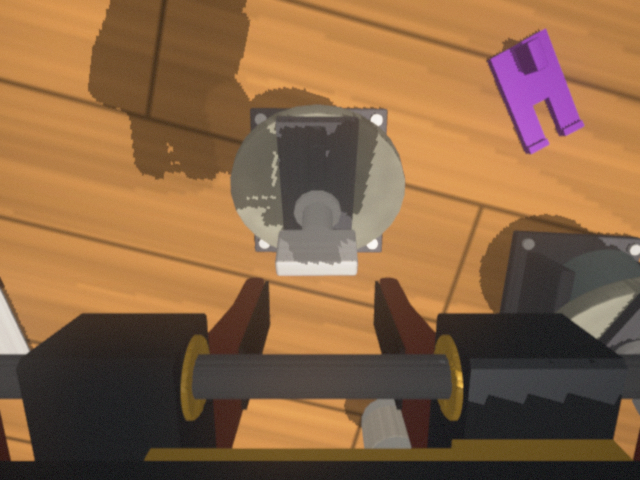

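The nut has turned about 90°: its bar now lies across the image at (317,255) px. The fin is still in place, so I'll grip it.

>>> play_rows(targets=[15,-1,0,0,45,30,-2,5,0,40,45,-2,15,0,40,58,-2,35,0,40,58,-2,60,0,40], newtons=40)

```text
clock: 12.62
position: [491.7, -294.7, 134.2]
eef_rot: [[-0.969, -0.246, 0.002], [-0.246, 0.969, -0.003], [-0.001, -0.003, -1.0]]
wrist_force: [0.1, -0.9, 0.1]
finger_gap: 35.1
gripper_force: 0.0
```

>>> play_rows(targets=[0,0,13,0,40,0,0,26,0,40,0,0,35,0,40,0,0,39.5,0,40,0,0,39.5,0,40])

```text
clock: 13.03
position: [493.9, -292.6, 93.9]
eef_rot: [[-0.968, -0.25, 0.001], [-0.25, 0.968, -0.0], [-0.001, -0.0, -1.0]]
wrist_force: [0.1, 0.8, 0.7]
finger_gap: 34.9
gripper_force: 0.5
```

>>> play_rows(targets=[0,0,0,0,40,0,0,0,0,0,0,0,0,0,0,0,0,0,0,0,0,0,0,0,0])

```text
clock: 13.45
position: [493.5, -292.8, 94.0]
eef_rot: [[-0.968, -0.25, 0.001], [-0.25, 0.968, -0.0], [-0.001, -0.0, -1.0]]
wrist_force: [0.8, 0.7, 1.6]
finger_gap: 11.7
gripper_force: 1.0
```

>>> play_rows(targets=[0,0,0,0,0,0,0,0,0,0,0,0,0,0,0,1,0,-1,0,0,5,0,-3.5,0,0])

```text
clock: 13.87
position: [488.6, -293.3, 96.7]
eef_rot: [[-0.968, -0.251, -0.0], [-0.251, 0.968, 0.001], [-0.0, 0.001, -1.0]]
wrist_force: [1.9, 0.7, -1.1]
finger_gap: 10.1
gripper_force: 41.3
```

>>> play_rows(targets=[4.4,0,-2.4,0,0,8.8,0,-4.8,0,0,13.2,0,-7.2,0,0,17.6,0,-9.6,0,0,22,0,-12,0,0])

```text
clock: 14.28
position: [466.3, -299.7, 109.4]
eef_rot: [[-0.968, -0.25, -0.0], [-0.25, 0.968, -0.0], [0.0, 0.0, -1.0]]
wrist_force: [2.4, 0.5, -0.9]
finger_gap: 9.6
gripper_force: 41.3
```

>>> play_rows(targets=[7,0,-3.8,0,0,14,0,-7.7,0,0,21,0,-11.5,0,0,29,0,-16,0,0,37,0,-20.5,0,0])

```text
clock: 14.7
position: [429.9, -309.0, 130.0]
eef_rot: [[-0.968, -0.25, -0.001], [-0.25, 0.968, 0.0], [0.001, 0.0, -1.0]]
wrist_force: [-0.2, -0.7, -2.0]
finger_gap: 9.6
gripper_force: 41.3
```

>>> play_rows(targets=[2,0,-10,0,0,4,0,-25,0,0,4,0,-40,0,0,4,0,-55,0,0,4,0,-70,0,0])

```text
clock: 15.12
position: [426.7, -309.8, 200.9]
eef_rot: [[-0.968, -0.25, -0.0], [-0.25, 0.968, -0.0], [0.0, 0.0, -1.0]]
wrist_force: [0.4, -0.3, -2.7]
finger_gap: 9.9
gripper_force: 41.3
```

```bash
python3 look.py w5
python3 - <<'E'
from h import *
for n in ["side","scene"]:
    im,d=bot.camera(n); P=cloud(n,d)
    for r in bot.masks_of(n,"tray")[:1]:
        q=P[r["pixels"]&(d>0)]; w=q[(q[:,2]>22)&(q[:,2]<36)]
        w=w[(abs(w[:,0]-515)<110)&(abs(w[:,1]-255)<120)]
        print(n,r["p"],cv2.minAreaRect(w[:,:2].astype(np.float32)),len(w))
    if n=="side":
        b=im[130:310,240:460,::-1]; cv2.imwrite("pics/side2.png",cv2.resize(b,None,fx=3.3,fy=3.3,interpolation=2))
E
```

```text
[[-0.968, -0.25, -0.0], [-0.25, 0.968, -0.0], [0.0, 0.0, -1.0]] [ 426.7 -309.8  200.9] [ 0.71  0.25 -0.2   1.81  0.06  1.09  2.31] 9.940397053546617 15.1167
nut_1_grip 0.6 [507.4, 347.1, 131.3, 115.6] [538. -60.  77.] [506. -84.   4.] [592.  10. 121.]
nut_1_grip 0.59 [300.1, 402.2, 48.0, 44.5] [ 546. -278.  151.] [ 537. -292.  136.] [ 558. -263.  160.]
plate_1_fin 0.68 [260.6, 249.5, 123.4, 107.0] [ 416. -311.  235.] [ 402. -336.  224.] [ 440. -287.  256.]
plate_1 0.92 [581.7, 443.2, 57.3, 19.3] [532. -50. 125.] [523. -57. 109.] [553. -35. 130.]
plate_1 0.87 [620.4, 183.6, 19.6, 97.8] [382.  -8.   7.] [332. -24.  -0.] [413.   7.  10.]
side 0.65 ((511.5379333496094, 250.64755249023438), (192.25534057617188, 150.5286407470703), 81.57003784179688) 1706
scene 0.85 ((513.1011962890625, 249.15579223632812), (191.04888916015625, 153.9829864501953), 81.68091583251953) 549
```

View pics/side2.png

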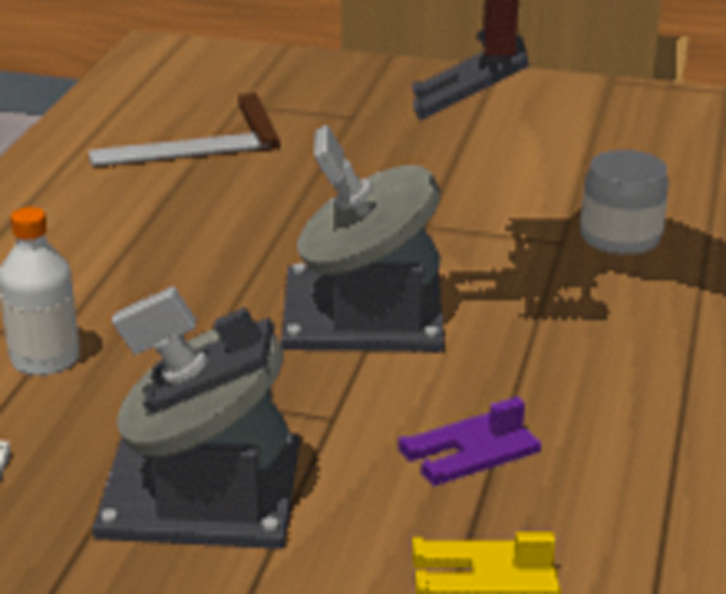

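The side view shows the plate held at its original tilt, at (475,80) px, and everything else undisturbed. The tray is centred at (512,250) with its x axis at −8.4°. I'll carry the plate over.

>>> play_rows(targets=[-5,13,0,0,0,-15,37,0,0,0,-27,67,0,0,0,-40,99,0,0,0,-53,131,0,0,0])

```text
clock: 15.93
position: [445.4, -167.3, 199.2]
eef_rot: [[-0.968, -0.25, -0.001], [-0.25, 0.968, 0.0], [0.001, 0.001, -1.0]]
wrist_force: [0.9, 0.5, -2.6]
finger_gap: 9.4
gripper_force: 41.3
```

>>> play_rows(targets=[-12,30,0,0,0,-24,60,0,0,0,-36,90,0,0,0,-48,120,0,0,0,-60,150,0,0,0])

```text
clock: 16.35
position: [465.6, -6.9, 199.4]
eef_rot: [[-0.968, -0.251, -0.0], [-0.251, 0.968, -0.0], [0.0, 0.0, -1.0]]
wrist_force: [0.6, -0.5, -1.6]
finger_gap: 9.5
gripper_force: 41.3
```

>>> play_rows(targets=[-12,30,0,0,0,-24,60,0,0,0,-36,90,0,0,0,-48,120,0,0,0,-58,145,0,0,0])

```text
clock: 16.77
position: [485.2, 148.8, 199.4]
eef_rot: [[-0.968, -0.252, -0.0], [-0.252, 0.968, 0.001], [0.0, 0.001, -1.0]]
wrist_force: [0.7, 0.7, -1.6]
finger_gap: 9.5
gripper_force: 41.3
```

>>> play_rows(targets=[-14,34,0,5,0,-28,68,0,10,0,-40,100,0,15,0,-40,100,0,20,0,-40,100,0,23,0])

```text
clock: 17.18
position: [498.0, 256.0, 198.9]
eef_rot: [[-0.989, 0.147, -0.002], [0.147, 0.989, 0.001], [0.002, 0.001, -1.0]]
wrist_force: [0.4, -0.7, -3.0]
finger_gap: 9.6
gripper_force: 41.3
```

>>> play_rows(targets=[0,0,0,0,0,0,0,0,0,0,0,0,0,0,0,0,0,0,0,0,0,0,0,0,0])

```text
clock: 17.6
position: [499.9, 251.9, 199.7]
eef_rot: [[-0.989, 0.148, 0.0], [0.148, 0.989, -0.0], [-0.0, -0.0, -1.0]]
wrist_force: [-0.4, -0.3, -1.5]
finger_gap: 10.0
gripper_force: 41.3
```

Run:
```python
from h import *
s=bot.get_state(); im,d=bot.camera("side"); cv2.imwrite("pics/side3.png",cv2.resize(im[150:450,120:420,::-1],None,fx=2,fy=2,interpolation=2))
R=s["eef_rot"]; e=R.T@(np.array([500,252,s["position"][2]])-s["position"]); print(s["clock"],s["position"],np.round(e,1),np.degrees(np.arctan2(R[1,0],R[0,0])),s["joint_pos"])
P=cloud("side",d)
for r in bot.masks_of("side","plate_1"):
    q=P[r["pixels"]&(d>0)]; q=q[q[:,2]>60]
    if len(q)>100:
        q=(q-s["position"])@R; print(len(q),np.percentile(q,[2,50,98],axis=0).round(1).tolist())
```

```text
17.6 [499.93625087 251.93435802 199.69629684] [-0.1  0.1  0. ] 171.50537766733603 [-0.17149138  0.33529621 -0.48610244  1.71998846  0.17101806  1.12839858
  0.71443124]
806 [[-59.6, -23.0, -47.4], [-12.8, 10.7, -19.1], [20.7, 25.3, 6.6]]
991 [[-129.9, -306.9, 69.8], [-74.4, -238.5, 102.4], [-52.5, -202.5, 138.2]]
```

View pics/side3.png

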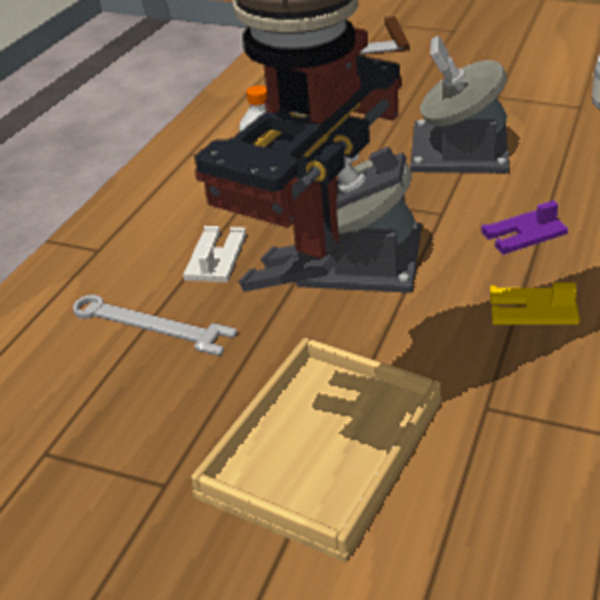

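The plate hangs over the tray, mouth-low at about (270,275) px, fin up. I'll lower it.

>>> play_rows(targets=[0,0,15,0,0,0,0,40,0,0,0,0,70,0,0,0,0,95,0,0,0,0,115,0,0])

```text
clock: 18.12
position: [499.4, 251.6, 82.8]
eef_rot: [[-0.989, 0.148, -0.001], [0.148, 0.989, -0.001], [0.001, -0.001, -1.0]]
wrist_force: [0.9, -0.2, -1.5]
finger_gap: 9.7
gripper_force: 41.3
```

>>> play_rows(targets=[0,0,15,0,0,0,0,28,0,0,0,0,38,0,0,0,0,46,0,0,0,0,50,0,0])

```text
clock: 18.53
position: [499.7, 252.1, 33.8]
eef_rot: [[-0.989, 0.148, -0.001], [0.148, 0.989, -0.0], [0.001, -0.0, -1.0]]
wrist_force: [-0.8, -0.2, -1.7]
finger_gap: 9.4
gripper_force: 41.3
```

>>> play_rows(targets=[0,0,3,0,0,1,0,6,0,0,2,0,9,0,0,3,0,12,0,0,5,0,15,0,0], newtons=22)

```text
clock: 18.95
position: [495.4, 253.3, 20.0]
eef_rot: [[-0.989, 0.148, 0.001], [0.148, 0.989, 0.0], [-0.001, 0.001, -1.0]]
wrist_force: [-1.0, -0.8, 4.9]
finger_gap: 10.0
gripper_force: 22.4
```

>>> play_rows(targets=[2,0,3,0,0,4,0,6,0,0,5,0,9,0,0,7,0,12,0,0,8,0,15,0,0])

```text
clock: 19.37
position: [486.2, 254.7, 4.6]
eef_rot: [[-0.989, 0.147, -0.0], [0.147, 0.989, 0.0], [0.0, 0.0, -1.0]]
wrist_force: [-4.2, -0.7, 4.7]
finger_gap: 9.9
gripper_force: 22.0
```

>>> play_rows(targets=[1,0,3,0,0,2,0,6,0,0,3,0,9,0,0,4,0,12,0,0,4,0,14,0,0])

```text
clock: 19.78
position: [482.8, 255.1, -9.8]
eef_rot: [[-0.989, 0.147, -0.0], [0.147, 0.989, 0.0], [0.0, 0.0, -1.0]]
wrist_force: [-3.4, 0.7, 3.8]
finger_gap: 10.0
gripper_force: 22.0
```

```bash
python3 look.py w6 | head -3
python3 - <<'E'
from h import *
s=bot.get_state();print(s["wrist_force"],s["wrist_torque"])
z=np.load("w6.npz"); P=cloud("wrist",z["d"],s)
bot.camera("wrist")
for r in bot.masks_of("wrist","plate_1")[:1]:
    q=P[r["pixels"]&(z["d"]>0)]; q=q[q[:,2]<26]; A=np.c_[q[:,:2],np.ones(len(q))]
    for _ in range(3):
        c=np.linalg.lstsq(A,q[:,2],rcond=None)[0]; k=abs(A@c-q[:,2])<3; A,q=A[k],q[k]
    print(r["p"],len(q),c,np.percentile(q,[2,50,98],axis=0).round(1))
E
```

```text
[[-0.989, 0.147, -0.0], [0.147, 0.989, 0.0], [0.0, 0.0, -1.0]] [482.8 255.1  -9.8] [-0.27  0.57 -0.4   1.94  0.34  0.7   0.55] 10.011475963377878 19.7833
plate_1_fin 0.89 [263.3, 261.5, 119.1, 186.6] [475. 255.  19.] [466. 232.  13.] [553. 280.  44.]
plate_1 0.74 [260.1, 264.9, 120.1, 184.0] [475. 255.  19.] [466. 233.  13.] [553. 280.  44.]
[ 0.83218227 -0.13683859 -1.18776138] [ 0.07926626 -0.0382329   0.00957933]
0.87 3466 [-3.05509843e-02  4.49178778e-03  3.24063425e+01] [[466.2 231.2  15.4]
 [475.9 253.2  18.9]
 [555.7 279.9  20.5]]
```

View pics/w6.png

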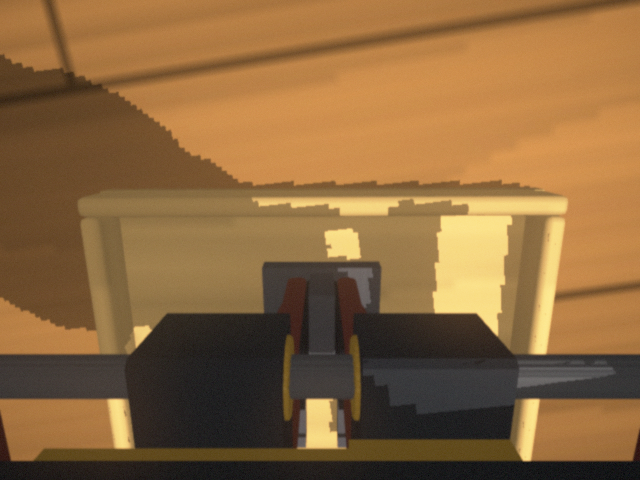

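The plate is in the tray, its fin-end edge at about (320,268) px, with only about 1.7° of tilt left. I'll press down a touch, release and lift off.

>>> play_rows(targets=[0,0,1,0,0,0,0,2,0,0,0,0,3,0,0,0,0,3.5,0,0,0,0,3.5,0,0])

```text
clock: 20.5
position: [482.9, 254.7, -12.9]
eef_rot: [[-0.989, 0.148, -0.0], [0.148, 0.989, -0.0], [0.0, -0.0, -1.0]]
wrist_force: [-2.3, -0.9, 3.5]
finger_gap: 10.2
gripper_force: 22.0
```

>>> play_rows(targets=[0,0,0,0,15,0,0,0,0,20,0,0,0,0,25,0,0,0,0,30,0,0,0,0,30])

```text
clock: 20.92
position: [483.2, 254.9, -12.9]
eef_rot: [[-0.989, 0.148, 0.0], [0.148, 0.989, 0.0], [-0.0, 0.0, -1.0]]
wrist_force: [0.6, 0.2, -0.5]
finger_gap: 26.2
gripper_force: 0.0
```

>>> play_rows(targets=[0,0,-15,0,30,0,0,-35,0,30,0,0,-65,0,30,0,0,-100,0,30,0,0,-140,0,30])

```text
clock: 21.33
position: [482.1, 254.3, 127.5]
eef_rot: [[-0.989, 0.148, -0.002], [0.148, 0.989, -0.001], [0.002, -0.001, -1.0]]
wrist_force: [1.7, 0.5, 1.3]
finger_gap: 26.2
gripper_force: 0.0
```

>>> play_rows(targets=[0,0,-30,0,30,0,0,-60,0,30,0,0,-60,0,30,0,0,-60,0,30,0,0,-60,0,30])

```text
clock: 21.75
position: [482.8, 254.5, 186.6]
eef_rot: [[-0.989, 0.148, -0.0], [0.148, 0.989, -0.001], [0.0, -0.001, -1.0]]
wrist_force: [0.0, 0.8, -0.5]
finger_gap: 25.8
gripper_force: 0.0
```

Run:
```python
from h import *
s=bot.get_state();print(s["clock"],s["position"],s["wrist_force"])
for n in ["wrist","side"]:
    im,d=bot.camera(n); P=cloud(n,d,s)
    for r in bot.masks_of(n,"plate_1"):
        q=P[r["pixels"]&(d>0)]
        if abs(np.median(q[:,1])-250)>80: continue
        print(n,r["p"],np.percentile(q,[2,50,98],axis=0).round(1).tolist())
        q=q[q[:,2]<24]; A=np.c_[q[:,:2],np.ones(len(q))]
        for _ in range(3):
            c=np.linalg.lstsq(A,q[:,2],rcond=None)[0]; k=abs(A@c-q[:,2])<3; A,q=A[k],q[k]
        print(c,len(q))
cv2.imwrite("pics/side4.png",im[...,::-1])
```

```text
21.75 [482.82663542 254.46782834 186.5820456 ] [ 0.00445036  0.83029699 -0.5055832 ]
wrist 0.82 [[468.8, 223.9, 10.6], [506.1, 253.9, 15.6], [555.3, 277.7, 39.9]]
[ 6.86455654e-03 -1.13307155e-03  1.23837553e+01] 4211
side 0.75 [[468.3, 221.3, 8.8], [509.8, 257.8, 17.4], [558.1, 278.5, 41.7]]
[-1.66394054e-03 -7.19583093e-03  1.98210132e+01] 798
```

View pics/side4.png

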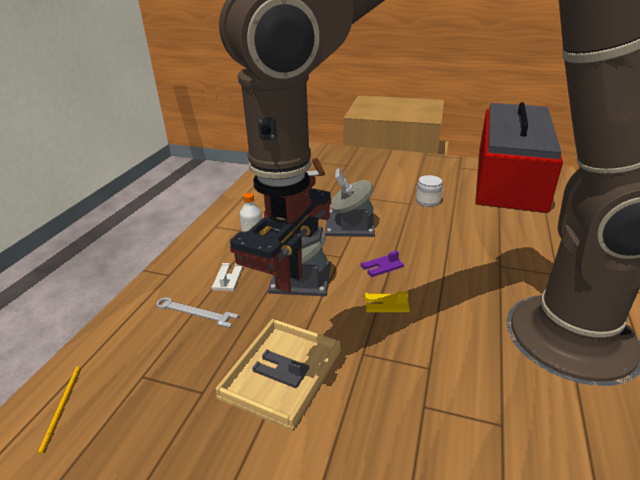

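The plate lies flat in the tray at (280,368) px, fin up, and the bystanders are where they were. Handing the job in.

```bash
python3 -c "
from h import *
print(bot.sign_off())"
```

```text
the job is handed in; nothing more can be done
None
```

The left-hand nut, on the stand at the robot's right, is undone by about a quarter turn and its plate lies flat in the tray, fin up; the other nut would not turn clockwise, so I left it tight with its plate in place, and handed in at about 22 s.

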